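Sweep the spilled detergent tablets into the catch tray

TASK

Three detergent tablets have been spilled on the laundry-room folding counter: with the fingers, sweep all three across the counter, through the open side of the low metal catch tray, until each lies flat and wholly inside it. Only push them along the counter: do not pick up or lift any tablet. Leave the red dosing cup, the detergent bottle and the brush standing or lying where they are.

Things in the scene. Friction and masses are not known exactly. Their poses are not given: they have to be found in the camera images.
- tray: catch tray fixed to the counter: three aluminium walls 30 mm high, 6 mm thick round a dark metal floor flush with the counter (no sill); the fourth side is open (mouth). Inside 190 mm wide (x -95 to 95) and 140 mm deep (y 0 to 140). Origin at the middle of the mouth at counter height, its +y points from the mouth into the tray. At yaw 0 the mouth faces world -y; yaw varies by up to 17 degrees
- blue_tablet_center (a point): centre of the detergent tablet with the blue top: a loose hard round disc lying flat, 45 mm in diameter, 18 mm high, about 40 g, white below, blue on top; this point lies on its axis 9 mm above the counter. It slides without rolling when pushed low on its rim
- green_tablet_center (a point): centre of the detergent tablet with the green top: a loose hard round disc lying flat, 45 mm in diameter, 18 mm high, about 40 g, white below, green on top; this point lies on its axis 9 mm above the counter. It slides without rolling when pushed low on its rim
- orange_tablet_center (a point): centre of the detergent tablet with the orange top: a loose hard round disc lying flat, 45 mm in diameter, 18 mm high, about 40 g, white below, orange on top; this point lies on its axis 9 mm above the counter. It slides without rolling when pushed low on its rim
- blue_tablet: the same tablet with the blue top; origin at the centre of its underside
- green_tablet: the same tablet with the green top; origin at the centre of its underside
- orange_tablet: the same tablet with the orange top; origin at the centre of its underside
- dosing_cup: empty red plastic cup, not to be disturbed: rim 56 mm in diameter (its widest), 50 mm high, standing loose and light among the tablets, in any of their places; origin at the centre of its underside
- bottle: white detergent bottle with yellow label and blue cap, not to be disturbed: 72 mm in diameter, 190 mm high, 500 g, standing loose on the far side of the tablets; origin at the centre of its underside
- brush: small brush with wooden handle, steel ferrule and grey bristles, not to be disturbed: 160 mm long, 42 mm wide, 20 mm high, lying loose on the counter on the other side of the tablets from the tray, roughly along world x; origin under its middle, its own +x axis runs along it towards the bristles
Not all that is in view belongs to the job. What is shaped like the green_tablet but yellow is not meant.

How it is judged:
By the outcome, as a careful person would: the job done as asked, in the order asked, and still so for the second after the job is handed in, with the robot touching nothing.
It also fails if it takes over 67 s, if anything falls off the work surface, if the arm or the gripper's body presses on something with over 40 N, if the wrist force passes 120 N, or if a joint passes its speed limit or range.

ROBOT

A 6-joint arm with a two-finger parallel gripper is mounted at the origin on the work surface. World frame = base frame: x ahead of the robot, y to its left, z up, the work surface at z = 0. Lengths are in m, angles in rad, forces in N, time in s.
With the tool pointing down it reaches from about 0.3 to 0.875 m from the base axis. Payload 4.2 kg.
Tool frame: the origin (TCP) lies on the mounting face of the last link; the fingertips stand 173 mm ahead of it and the grasp point (between the pads) lies 155 mm ahead of it; z points along the fingers, y is the line along which they close (so a half turn about z gives the same grasp; the last joint's range is limited). The gripper opens to 85 mm and grips with 20 to 120 N. Pads are 22 mm wide; open, the fingers measure 114 mm over their backs; the gripper's body (76 mm by 85 mm) begins 54 mm behind the grasp point. The pads swing forward as they close: fully open they stand 13 mm farther back than shut.
Start: joints at [-1.181, 0.32, 1.565, -0, 1.257, -0.02], TCP at [0.229, -0.527, 0.405] pointing down, gripper open.
Joint ranges: [-3.11, 3.11], [-0.84, 2.01], [0.21, 2.61], [-1.34, 4.49], [0.05, 2.63], [-2.56, 2.56]. Speed limits (rad/s): [2.57, 2.57, 3.14, 3.14, 3.14, 3.14].

INTERFACE

Orientations are given as a unit quaternion [x, y, z, w].
In Python, from cell import sense, snapshot, job_done gives the robot as it stands. The module is installed in compiled form; this text tells all that it offers.
- The arm moves only by the tool jog_arm, never from a script. Its argument "moves" is a list of rows, each an object of numbers: "tx", "ty", "tz": the shift along the tool's x, y, z in mm; "ax", "ay", "az": the turn, a rotation vector about the tool's x, y, z in rad. In form: [{"tx": .., "ty": .., "tz": .., "ax": .., "ay": .., "az": ..}, ...]. A call has 1 to 20 rows; each row shifts and turns the commanded pose from where the row before left it, along the tool's axes as they then stand; what a row does not reach is not made up. A row lasts 1/10 s, in which the tool goes at most 50 mm and 8.59 degrees, less where a joint would pass 70% of its speed; a pose out of reach is approached as far as the arm can. A call is refused whole if a number of a shift passes 50 or a number of a turn 0.15, either way. A call with a gripper value outside its range is refused whole. "fingers" is the finger opening in mm, from 0 to 85.4, set as the call begins (left out, the last holds). The fingers move at their own pace and stop on an object; "grip_force" is the grip in N (left out, the last holds). Time passes only in rows, so rows that do not move let the fingers close. It gives the time, the measured TCP pose, the force, the opening and the grip force at its end, in the units of the state.
- sense(): the state, without advancing time (a new reading comes with each control period).
- snapshot(name): name is "side" or "top"; returns a dict with "image" (384x512x3 uint8, blue, green, red), "camera_matrix" (3x3 intrinsics, pixels), "extrinsics" (4x4, takes a point from camera to world coordinates). Camera axes: x right, y down, z forward; pixel columns grow to the right and rows downward; lengths in m; the calibration is good to about 2 mm. A picture is of the moment at which its call begins. There is no depth.
- job_done(): hands the job in; it is judged then, once.
The state is a dict: "time": time; "q": joint angles; "dq": joint speeds; "joint_efforts": joint torques, N m; "ee_pos": TCP position; "ee_rot": TCP orientation; "ft_force": force on the tool from outside, world axes, zero at the start; "wrist_torque": the same for the moment, N m; "grip_width": opening from 0.0 (shut) to 1.0 (fully open); "finger_force": force on a finger pad.
Only numpy, scipy, OpenCV 4.12 (cv2) and the standard library are available. Lean on these libraries where they do the work, as an engineer would, in place of code of your own. Each camera call takes 0.05 s, during which the arm holds its last target. There are 200 camera calls.

## Working session

There is one attempt and no reset: what is moved stays moved. The work goes in short steps, Python scripts to look and compute and a tool call to move; the robot and the scene stay as the last step left them, time stands still between calls to the robot, and variables do not carry over. Pictures are saved under pics/ and viewed, at most 10 in all, crops included, and the job is handed in when it is done.

Besides the shell and the picture viewer there is one more tool, called by a JSON object that holds its "method" and its "body", one argument or row to a line. jog_arm: Moves the arm, as the interface text tells. Its arguments: {"type":"object","properties":{"moves":{"type":"array","items":{"type":"object","properties":{"tx":{"type":"number"},"ty":{"type":"number"},"tz":{"type":"number"},"ax":{"type":"number"},"ay":{"type":"number"},"az":{"type":"number"}}}},"fingers":{"type":"number"},"grip_force":{"type":"number"}},"required":["moves"]}

```bash
mkdir -p pics
cat > h.py <<'E'
import numpy as np,cv2
from cell import sense,snapshot,job_done
def ray(s,u,v,z):
    K=s["camera_matrix"];T=np.array(s["extrinsics"])
    d=T[:3,:3]@np.linalg.solve(K,[u,v,1.]);o=T[:3,3]
    return (o+d*(z-o[2])/d[2])[:2]
def px(s,p):
    T=np.linalg.inv(s["extrinsics"]);c=T[:3,:3]@np.array(p)+T[:3,3];c=np.array(s["camera_matrix"])@c
    return c[:2]/c[2]
E
python3 - <<'E'
from h import *
for n in("top","side"):
    s=snapshot(n);cv2.imwrite(f"pics/{n}0.png",s["image"]);print(np.round(s["extrinsics"],3))
    np.savez(n+"0.npz",**s)
    hsv=cv2.cvtColor(s["image"],cv2.COLOR_BGR2HSV)
    for c,a,b in(("blue",95,130),("green",40,85),("orange",6,19),("yellow",20,35),("red",0,5)):
        m=cv2.inRange(hsv,(a,110,60),(b,255,255))
        _,_,st,ce=cv2.connectedComponentsWithStats(m)
        for k in range(1,len(st)):
            if st[k,4]>40: print(n,c,st[k],ce[k].round(1),ray(s,*ce[k],.018).round(3))
print({k:v for k,v in sense().items() if k in("ee_pos","ee_rot","time","grip_width")})
E
```

```text
[[ 0.023 -0.995  0.093  0.504]
 [-1.    -0.023  0.006 -0.107]
 [-0.004 -0.094 -0.996  0.962]
 [ 0.     0.     0.     1.   ]]
top blue [215  75  17  18 247] [223.2  83.2] [ 0.831 -0.024]
top blue [214 172  20  20 320] [223.5 181.6] [ 0.606 -0.031]
top green [288 165  20  19 302] [297.2 174. ] [ 0.626 -0.195]
top orange [367 207   5  33  68] [368.6 222.7] [ 0.522 -0.353]
top orange [221 245  20  21 330] [230.6 255.1] [ 0.444 -0.051]
top yellow [212 102  33  22 255] [230.6 115.7] [ 0.755 -0.043]
top yellow [279 128  20  21 317] [288.4 138.2] [ 0.707 -0.174]
top yellow [313 131  20  20 314] [322.6 140.4] [ 0.704 -0.251]
top yellow [323 192  20  20 320] [332.4 201.9] [ 0.566 -0.273]
top red [294 232  25  26 439] [305.1 244. ] [ 0.472 -0.214]
[[ 0.992 -0.092  0.083  0.545]
 [-0.123 -0.778  0.616 -0.539]
 [ 0.008 -0.622 -0.783  0.589]
 [ 0.     0.     0.     1.   ]]
side blue [ 58   0  63  17 875] [88.3  7. ] [0.14  0.753]
side blue [189   0  33  18 516] [204.6   7.8] [0.528 0.706]
side blue [338  92  20  18 267] [347.3 100.4] [0.869 0.168]
side blue [245 160  21  17 280] [254.5 168.1] [ 0.608 -0.032]
side green [265 223  24  21 394] [276.4 232.8] [ 0.629 -0.196]
side orange [  66    0   66   40 1237] [98.6 25.7] [0.193 0.621]
side orange [149   0  35  20 609] [166.1   8.8] [0.4   0.713]
side orange [167 174  22  18 319] [177.9 182.6] [ 0.447 -0.053]
side orange [206 326  44   2  46] [228.2 326.4] [ 0.528 -0.355]
side yellow [316 136  39  38 795] [332.7 158.7] [ 0.781 -0.025]
side yellow [305 209  24  25 461] [316.4 220.7] [ 0.709 -0.178]
side yellow [312 244  26  27 546] [324.5 256.8] [ 0.706 -0.255]
side yellow [236 264  26  28 581] [248.8 277. ] [ 0.569 -0.277]
side red [174 227  32  38 890] [190.7 244.2] [ 0.472 -0.201]
{'time': 0.1, 'ee_pos': array([ 0.22903478, -0.52726587,  0.40393381]), 'ee_rot': array([ 9.79083738e-01,  2.03456063e-01, -1.32308144e-04, -8.04407949e-04]), 'grip_width': 0.9971281087101583}
```

View pics/top0.png

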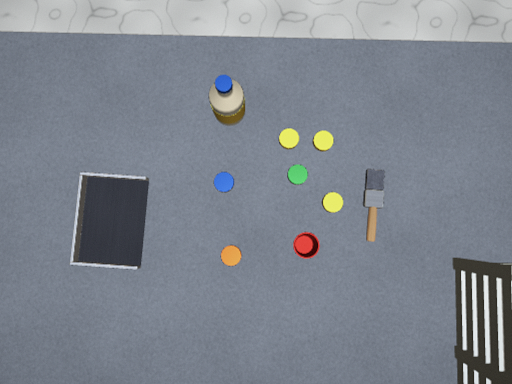

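View pics/side0.png

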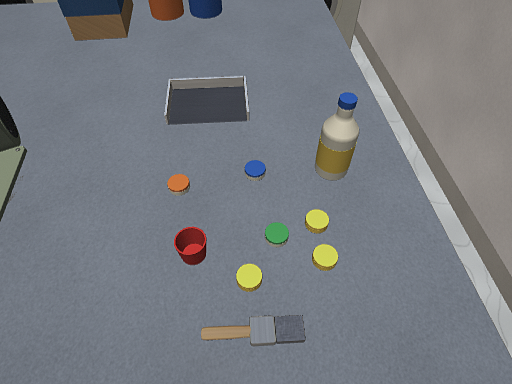

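The top view shows the tray at left (mouth on its right edge, columns ~140–148, rows 178–267), with blue at (223,182), orange at (231,255), green at (297,174) and the cup at (305,245). The side view agrees: yellow decoys are around green, and the brush is at the bottom. Next I'll measure the tray.

Run:
```python
from h import *
for n,roi in(("top",(60,160,160,280)),("side",(155,70,260,135))):
    s=np.load(n+"0.npz");g=cv2.cvtColor(s["image"],cv2.COLOR_BGR2GRAY)
    x0,y0,x1,y1=roi
    m=np.zeros_like(g);m[y0:y1,x0:x1]=(g[y0:y1,x0:x1]<62)*255
    c=max(cv2.findContours(m,0,1)[0],key=cv2.contourArea)
    a=cv2.approxPolyDP(c,5,True)[:,0]
    print(n,cv2.contourArea(c))
    for p in a: print(p,ray(s,*map(float,p),0).round(3))
```

```text
top 5052.5
[ 88 177] [0.611 0.279]
[ 76 261] [0.422 0.294]
[138 266] [0.414 0.155]
[147 181] [0.605 0.144]
side 3.0
[170  84] [0.419 0.314]
```

{"method": "jog_arm", "body": {
  "fingers": 25,
  "moves": [
    {"az":-0.14},
    {"az":-0.14},
    {"az":-0.14},
    {"az":-0.14},
    {"az":-0.14},
    {"az":-0.14},
    {"az":-0.14},
    {"az":-0.134}
  ]
}}

```text
schema error: expected keys tx, ty, tz, ax, ay, az
```

{"method": "jog_arm", "body": {
  "moves": [
    {"tx":29,"ty":13},
    {"tx":29,"ty":13},
    {"tx":29,"ty":13},
    {"tx":29,"ty":13},
    {"tx":29,"ty":13},
    {"tx":29,"ty":13},
    {"tx":29,"ty":13},
    {"tx":29,"ty":13},
    {"tx":29,"ty":13},
    {"tx":29,"ty":13},
    {"tx":29,"ty":13},
    {"tx":29,"ty":13},
    {"tx":29,"ty":13},
    {"tx":29,"ty":13},
    {"tx":29,"ty":13},
    {"tx":0}
  ]
}}

```text
schema error: expected keys tx, ty, tz, ax, ay, az
```

All keys are needed in each row.

{"method": "jog_arm", "body": {
  "fingers": 25,
  "moves": [
    {"tx":0,"ty":0,"tz":0,"ax":0,"ay":0,"az":-0.14},
    {"tx":0,"ty":0,"tz":0,"ax":0,"ay":0,"az":-0.14},
    {"tx":0,"ty":0,"tz":0,"ax":0,"ay":0,"az":-0.14},
    {"tx":0,"ty":0,"tz":0,"ax":0,"ay":0,"az":-0.14},
    {"tx":0,"ty":0,"tz":0,"ax":0,"ay":0,"az":-0.14},
    {"tx":0,"ty":0,"tz":0,"ax":0,"ay":0,"az":-0.14},
    {"tx":0,"ty":0,"tz":0,"ax":0,"ay":0,"az":-0.14},
    {"tx":0,"ty":0,"tz":0,"ax":0,"ay":0,"az":-0.134}
  ]
}}

```text
time: 0.9
ee_pos: [0.2291, -0.5273, 0.4042]
ee_rot: [0.722, 0.692, 0.0, -0.0]
ft_force: [0.7, -0.3, -0.0]
grip_width: 0.297
finger_force: 0.0
```

{"method": "jog_arm", "body": {
  "moves": [
    {"tx":29,"ty":13,"tz":0,"ax":0,"ay":0,"az":0},
    {"tx":29,"ty":13,"tz":0,"ax":0,"ay":0,"az":0},
    {"tx":29,"ty":13,"tz":0,"ax":0,"ay":0,"az":0},
    {"tx":29,"ty":13,"tz":0,"ax":0,"ay":0,"az":0},
    {"tx":29,"ty":13,"tz":0,"ax":0,"ay":0,"az":0},
    {"tx":29,"ty":13,"tz":0,"ax":0,"ay":0,"az":0},
    {"tx":29,"ty":13,"tz":0,"ax":0,"ay":0,"az":0},
    {"tx":29,"ty":13,"tz":0,"ax":0,"ay":0,"az":0},
    {"tx":29,"ty":13,"tz":0,"ax":0,"ay":0,"az":0},
    {"tx":29,"ty":13,"tz":0,"ax":0,"ay":0,"az":0},
    {"tx":29,"ty":13,"tz":0,"ax":0,"ay":0,"az":0},
    {"tx":29,"ty":13,"tz":0,"ax":0,"ay":0,"az":0},
    {"tx":29,"ty":13,"tz":0,"ax":0,"ay":0,"az":0},
    {"tx":29,"ty":13,"tz":0,"ax":0,"ay":0,"az":0},
    {"tx":29,"ty":13,"tz":0,"ax":0,"ay":0,"az":0},
    {"tx":0,"ty":0,"tz":0,"ax":0,"ay":0,"az":0}
  ]
}}

```text
time: 2.5
ee_pos: [0.4453, -0.0997, 0.4044]
ee_rot: [0.722, 0.692, 0.0, -0.0]
ft_force: [-0.4, -0.5, -0.7]
grip_width: 0.294
finger_force: 0.0
```

{"method": "jog_arm", "body": {
  "moves": [
    {"tx":0,"ty":0,"tz":30,"ax":0,"ay":0,"az":0},
    {"tx":0,"ty":0,"tz":30,"ax":0,"ay":0,"az":0},
    {"tx":0,"ty":0,"tz":30,"ax":0,"ay":0,"az":0},
    {"tx":0,"ty":0,"tz":30,"ax":0,"ay":0,"az":0},
    {"tx":0,"ty":0,"tz":30,"ax":0,"ay":0,"az":0},
    {"tx":0,"ty":0,"tz":30,"ax":0,"ay":0,"az":0},
    {"tx":0,"ty":0,"tz":20,"ax":0,"ay":0,"az":0},
    {"tx":0,"ty":0,"tz":10,"ax":0,"ay":0,"az":0},
    {"tx":0,"ty":0,"tz":10,"ax":0,"ay":0,"az":0},
    {"tx":0,"ty":0,"tz":0,"ax":0,"ay":0,"az":0}
  ]
}}

```text
time: 3.5
ee_pos: [0.4441, -0.1023, 0.1841]
ee_rot: [0.724, 0.69, -0.0, -0.001]
ft_force: [0.5, -0.0, 0.7]
grip_width: 0.292
finger_force: 0.0
```

Run:
```python
from h import *
s=snapshot("side");i=s["image"]
a=cv2.resize(i[120:280,110:300],None,fx=4,fy=4,interpolation=cv2.INTER_CUBIC)[:600]
cv2.imwrite("pics/s1.png",a)
for z in (0,.01,.02): print(z,((px(s,(.4453,-.1107,z))-[110,120])*4).round())
```

```text
0 [272. 362.]
0.01 [269. 350.]
0.02 [265. 338.]
```

View pics/s1.png

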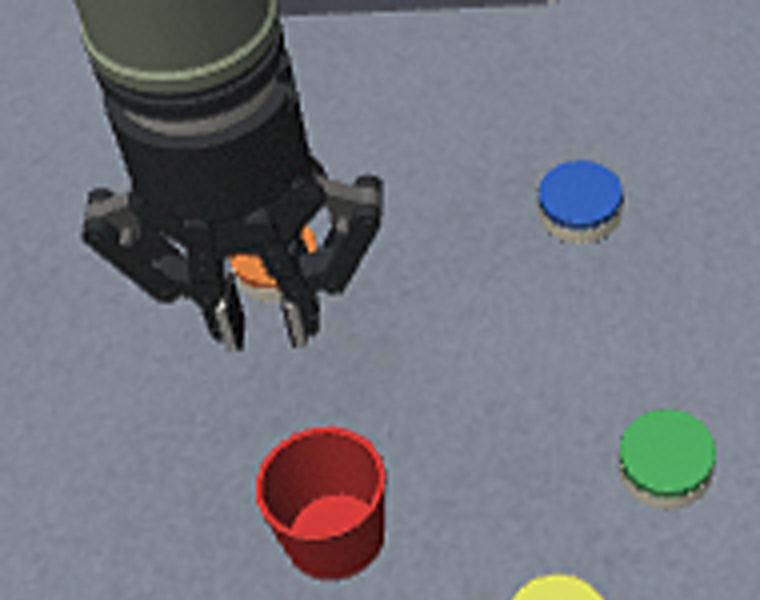

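The fingertips are at about row 348 (z≈11 mm), centred behind orange, and everything is clear. Now I'll push orange.

{"method": "jog_arm", "body": {
  "moves": [
    {"tx":0,"ty":0,"tz":5,"ax":0,"ay":0,"az":0},
    {"tx":8,"ty":0,"tz":0,"ax":0,"ay":0,"az":0},
    {"tx":8,"ty":0,"tz":0,"ax":0,"ay":0,"az":0},
    {"tx":8,"ty":0,"tz":0,"ax":0,"ay":0,"az":0},
    {"tx":12,"ty":0.5,"tz":0,"ax":0,"ay":0,"az":0},
    {"tx":16,"ty":0.5,"tz":0,"ax":0,"ay":0,"az":0},
    {"tx":16,"ty":0.5,"tz":0,"ax":0,"ay":0,"az":0},
    {"tx":16,"ty":0.5,"tz":0,"ax":0,"ay":0,"az":0},
    {"tx":16,"ty":0.5,"tz":0,"ax":0,"ay":0,"az":0},
    {"tx":16,"ty":0.5,"tz":0,"ax":0,"ay":0,"az":0},
    {"tx":16,"ty":0.5,"tz":0,"ax":0,"ay":0,"az":0},
    {"tx":16,"ty":0.5,"tz":0,"ax":0,"ay":0,"az":0},
    {"tx":16,"ty":0.5,"tz":0,"ax":0,"ay":0,"az":0},
    {"tx":16,"ty":0.5,"tz":0,"ax":0,"ay":0,"az":0},
    {"tx":16,"ty":0.5,"tz":0,"ax":0,"ay":0,"az":0},
    {"tx":12,"ty":0.5,"tz":0,"ax":0,"ay":0,"az":0},
    {"tx":6,"ty":0.5,"tz":0,"ax":0,"ay":0,"az":0}
  ]
}}

```text
time: 5.25
ee_pos: [0.4608, 0.1128, 0.1798]
ee_rot: [0.723, 0.691, 0.0, 0.0]
ft_force: [-0.6, -0.2, -0.8]
grip_width: 0.292
finger_force: 0.2
```

Run:
```python
from h import *
s=snapshot("side");i=s["image"]
cv2.imwrite("pics/s2.png",cv2.resize(i[60:210,110:300],None,fx=4,fy=4,interpolation=cv2.INTER_CUBIC))
```

```text
(no output)
```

View pics/s2.png

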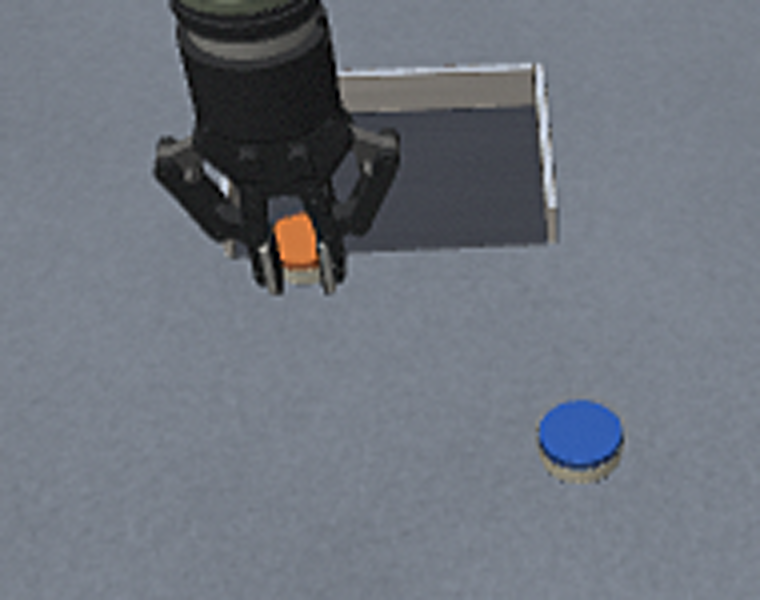

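{"method": "jog_arm", "body": {
  "moves": [
    {"tx":8,"ty":0.5,"tz":0,"ax":0,"ay":0,"az":0},
    {"tx":14,"ty":0.5,"tz":0,"ax":0,"ay":0,"az":0},
    {"tx":16,"ty":0.5,"tz":0,"ax":0,"ay":0,"az":0},
    {"tx":16,"ty":0.5,"tz":0,"ax":0,"ay":0,"az":0},
    {"tx":16,"ty":0.5,"tz":0,"ax":0,"ay":0,"az":0},
    {"tx":12,"ty":0.5,"tz":0,"ax":0,"ay":0,"az":0},
    {"tx":8,"ty":0,"tz":0,"ax":0,"ay":0,"az":0},
    {"tx":6,"ty":0,"tz":0,"ax":0,"ay":0,"az":0},
    {"tx":4,"ty":0,"tz":0,"ax":0,"ay":0,"az":0},
    {"tx":2,"ty":0,"tz":0,"ax":0,"ay":0,"az":0},
    {"tx":0,"ty":0,"tz":0,"ax":0,"ay":0,"az":0},
    {"tx":-20,"ty":0,"tz":0,"ax":0,"ay":0,"az":0},
    {"tx":-40,"ty":0,"tz":0,"ax":0,"ay":0,"az":0},
    {"tx":-40,"ty":0,"tz":0,"ax":0,"ay":0,"az":0},
    {"tx":-20,"ty":0,"tz":0,"ax":0,"ay":0,"az":0},
    {"tx":0,"ty":0,"tz":-40,"ax":0,"ay":0,"az":0},
    {"tx":0,"ty":0,"tz":-40,"ax":0,"ay":0,"az":0},
    {"tx":0,"ty":0,"tz":0,"ax":0,"ay":0,"az":0}
  ]
}}

```text
time: 7.1
ee_pos: [0.4647, 0.0929, 0.2642]
ee_rot: [0.724, 0.69, 0.004, 0.003]
ft_force: [0.8, 0.3, 0.0]
grip_width: 0.294
finger_force: 0.0
```

```bash
cat > find.py <<'E'
from h import *
for n in("top","side"):
    s=snapshot(n)
    hsv=cv2.cvtColor(s["image"],cv2.COLOR_BGR2HSV)
    for c,a,b in(("blue",100,125),("green",40,85),("orange",6,19),("red",0,5)):
        m=cv2.inRange(hsv,(a,110,60),(b,255,255))
        _,_,st,ce=cv2.connectedComponentsWithStats(m)
        for k in range(1,len(st)):
            p=ray(s,*ce[k],.018)
            if st[k,4]>80 and .35<p[0]<.7 and p[1]<.4: print(n,c,st[k],p.round(3), "local", (np.array([[.9985,-.055],[.055,.9985]])@(p-[.51,.15])*1000).round())
q=sense();print(q["ee_pos"],q["ee_rot"],q["time"])
E
python3 find.py
```

```text
top blue [214 172  20  20 320] [ 0.606 -0.031] local [ 106. -175.]
top green [288 165  20  19 302] [ 0.626 -0.195] local [ 135. -338.]
top red [294 232  25  26 445] [ 0.472 -0.214] local [ -18. -366.]
side blue [245 160  21  17 280] [ 0.608 -0.032] local [ 108. -176.]
side green [265 223  24  21 394] [ 0.629 -0.196] local [ 138. -339.]
side red [174 227  32  38 884] [ 0.472 -0.202] local [ -19. -353.]
[0.46296808 0.09296902 0.26045266] [7.23753671e-01 6.90057580e-01 8.76279988e-04 6.27153251e-04] 7.2
```

{"method": "jog_arm", "body": {
  "moves": [
    {"tx":0,"ty":0,"tz":0,"ax":0,"ay":0,"az":-0.11},
    {"tx":0,"ty":0,"tz":0,"ax":0,"ay":0,"az":-0.11},
    {"tx":-28,"ty":17,"tz":0,"ax":0,"ay":0,"az":0},
    {"tx":-28,"ty":17,"tz":0,"ax":0,"ay":0,"az":0},
    {"tx":-28,"ty":17,"tz":0,"ax":0,"ay":0,"az":0},
    {"tx":-28,"ty":17,"tz":0,"ax":0,"ay":0,"az":0},
    {"tx":-28,"ty":17,"tz":0,"ax":0,"ay":0,"az":0},
    {"tx":-28,"ty":17,"tz":0,"ax":0,"ay":0,"az":0},
    {"tx":-27,"ty":18,"tz":0,"ax":0,"ay":0,"az":0},
    {"tx":0,"ty":0,"tz":0,"ax":0,"ay":0,"az":0},
    {"tx":0,"ty":0,"tz":25,"ax":0,"ay":0,"az":0},
    {"tx":0,"ty":0,"tz":25,"ax":0,"ay":0,"az":0},
    {"tx":0,"ty":0,"tz":20,"ax":0,"ay":0,"az":0},
    {"tx":0,"ty":0,"tz":10,"ax":0,"ay":0,"az":0},
    {"tx":0,"ty":0,"tz":0,"ax":0,"ay":0,"az":0}
  ]
}}

```text
time: 8.7
ee_pos: [0.6137, -0.0776, 0.1773]
ee_rot: [0.643, 0.766, -0.001, -0.002]
ft_force: [0.6, -0.1, 0.9]
grip_width: 0.296
finger_force: 0.0
```

```bash
python3 find.py
```

```text
top blue [214 178  18  14 180] [ 0.599 -0.027] local [  98. -172.]
top green [288 165  20  19 302] [ 0.626 -0.195] local [ 135. -338.]
top orange [ 87 231  21  21 353] [0.468 0.243] local [-47.  91.]
top red [294 232  25  26 459] [ 0.472 -0.215] local [ -18. -366.]
side green [265 223  24  21 394] [ 0.629 -0.196] local [ 138. -339.]
side orange [180  88  18  13 185] [0.471 0.24 ] local [-44.  88.]
side red [174 227  32  37 899] [ 0.472 -0.202] local [ -19. -353.]
[ 0.61481461 -0.07790881  0.17980961] [ 6.43278475e-01  7.65632288e-01 -4.45935022e-05 -1.61210367e-05] 8.8
```

{"method": "jog_arm", "body": {
  "moves": [
    {"tx":8,"ty":0,"tz":0,"ax":0,"ay":0,"az":0},
    {"tx":8,"ty":0,"tz":0,"ax":0,"ay":0,"az":0},
    {"tx":8,"ty":0,"tz":0,"ax":0,"ay":0,"az":0},
    {"tx":12,"ty":0,"tz":0,"ax":0,"ay":0,"az":0},
    {"tx":16,"ty":0,"tz":0,"ax":0,"ay":0,"az":0},
    {"tx":16,"ty":0,"tz":0,"ax":0,"ay":0,"az":0},
    {"tx":16,"ty":0,"tz":0,"ax":0,"ay":0,"az":0},
    {"tx":16,"ty":0,"tz":0,"ax":0,"ay":0,"az":0},
    {"tx":16,"ty":0,"tz":0,"ax":0,"ay":0,"az":0},
    {"tx":16,"ty":0,"tz":0,"ax":0,"ay":0,"az":0},
    {"tx":16,"ty":0,"tz":0,"ax":0,"ay":0,"az":0},
    {"tx":16,"ty":0,"tz":0,"ax":0,"ay":0,"az":0},
    {"tx":16,"ty":0,"tz":0,"ax":0,"ay":0,"az":0},
    {"tx":16,"ty":0,"tz":0,"ax":0,"ay":0,"az":0},
    {"tx":16,"ty":0,"tz":0,"ax":0,"ay":0,"az":0}
  ]
}}

```text
time: 10.3
ee_pos: [0.578, 0.132, 0.1797]
ee_rot: [0.643, 0.766, -0.0, 0.0]
ft_force: [0.7, -0.9, 0.6]
grip_width: 0.291
finger_force: 0.4
```

{"method": "jog_arm", "body": {
  "moves": [
    {"tx":16,"ty":0,"tz":0,"ax":0,"ay":0,"az":0},
    {"tx":16,"ty":0,"tz":0,"ax":0,"ay":0,"az":0},
    {"tx":16,"ty":0,"tz":0,"ax":0,"ay":0,"az":0},
    {"tx":12,"ty":0,"tz":0,"ax":0,"ay":0,"az":0},
    {"tx":8,"ty":0,"tz":0,"ax":0,"ay":0,"az":0},
    {"tx":6,"ty":0,"tz":0,"ax":0,"ay":0,"az":0},
    {"tx":4,"ty":0,"tz":0,"ax":0,"ay":0,"az":0},
    {"tx":2,"ty":0,"tz":0,"ax":0,"ay":0,"az":0},
    {"tx":0,"ty":0,"tz":0,"ax":0,"ay":0,"az":0},
    {"tx":-20,"ty":0,"tz":0,"ax":0,"ay":0,"az":0},
    {"tx":-40,"ty":0,"tz":0,"ax":0,"ay":0,"az":0},
    {"tx":-40,"ty":0,"tz":0,"ax":0,"ay":0,"az":0},
    {"tx":-20,"ty":0,"tz":0,"ax":0,"ay":0,"az":0},
    {"tx":0,"ty":0,"tz":-40,"ax":0,"ay":0,"az":0},
    {"tx":0,"ty":0,"tz":-40,"ax":0,"ay":0,"az":0},
    {"tx":0,"ty":0,"tz":0,"ax":0,"ay":0,"az":0},
    {"tx":0,"ty":0,"tz":0,"ax":0,"ay":0,"az":0}
  ]
}}

```text
time: 12.0
ee_pos: [0.5852, 0.0909, 0.2606]
ee_rot: [0.644, 0.765, 0.001, 0.001]
ft_force: [-0.5, 0.1, -0.5]
grip_width: 0.292
finger_force: 0.0
```

```bash
python3 find.py
```

```text
top blue [ 91 194  21  17 294] [0.555 0.239] local [40. 91.]
top green [288 165  20  19 302] [ 0.626 -0.195] local [ 135. -338.]
top red [294 232  25  26 443] [ 0.472 -0.214] local [ -18. -366.]
side green [265 223  24  21 393] [ 0.629 -0.196] local [ 138. -339.]
side orange [180  88  18  13 185] [0.471 0.24 ] local [-44.  88.]
side red [174 227  32  37 899] [ 0.472 -0.202] local [ -19. -353.]
[0.58456724 0.09108557 0.25855016] [ 0.64346906  0.76547114 -0.00092624 -0.00080579] 12.1
```

{"method": "jog_arm", "body": {
  "moves": [
    {"tx":0,"ty":0,"tz":0,"ax":0,"ay":0,"az":-0.117},
    {"tx":-30.5,"ty":-3.7,"tz":0,"ax":0,"ay":0,"az":0},
    {"tx":-30.5,"ty":-3.7,"tz":0,"ax":0,"ay":0,"az":0},
    {"tx":-30.5,"ty":-3.7,"tz":0,"ax":0,"ay":0,"az":0},
    {"tx":-30.5,"ty":-3.7,"tz":0,"ax":0,"ay":0,"az":0},
    {"tx":-30.5,"ty":-3.7,"tz":0,"ax":0,"ay":0,"az":0},
    {"tx":-30.5,"ty":-3.7,"tz":0,"ax":0,"ay":0,"az":0},
    {"tx":-30.5,"ty":-3.7,"tz":0,"ax":0,"ay":0,"az":0},
    {"tx":-30.5,"ty":-3.7,"tz":0,"ax":0,"ay":0,"az":0},
    {"tx":-30.5,"ty":-3.7,"tz":0,"ax":0,"ay":0,"az":0},
    {"tx":-30.5,"ty":-3.7,"tz":0,"ax":0,"ay":0,"az":0},
    {"tx":-30.5,"ty":-3.7,"tz":0,"ax":0,"ay":0,"az":0},
    {"tx":0,"ty":0,"tz":0,"ax":0,"ay":0,"az":0},
    {"tx":0,"ty":0,"tz":0,"ax":0,"ay":0,"az":0},
    {"tx":0,"ty":0,"tz":20,"ax":0,"ay":0,"az":0},
    {"tx":0,"ty":0,"tz":20,"ax":0,"ay":0,"az":0},
    {"tx":0,"ty":0,"tz":10,"ax":0,"ay":0,"az":0},
    {"tx":0,"ty":0,"tz":0,"ax":0,"ay":0,"az":0}
  ]
}}

```text
time: 13.9
ee_pos: [0.6415, -0.2405, 0.2075]
ee_rot: [0.597, 0.802, -0.001, -0.002]
ft_force: [-0.1, -0.1, 0.7]
grip_width: 0.294
finger_force: 0.0
```

```bash
python3 find.py
python3 - <<'E'
from h import *
s=snapshot("side");cv2.imwrite("pics/s3.png",cv2.resize(s["image"][150:300,180:370],None,fx=4,fy=4,interpolation=cv2.INTER_CUBIC))
E
```

```text
top blue [ 91 190  21  21 341] [0.558 0.239] local [43. 92.]
top green [288 165  11  17  98] [ 0.631 -0.183] local [ 139. -326.]
top orange [ 87 231  21  21 354] [0.468 0.243] local [-47.  91.]
side orange [180  88  18  13 156] [0.469 0.238] local [-46.  86.]
side red [174 227  32  37 920] [ 0.472 -0.201] local [ -19. -353.]
[ 0.64236215 -0.24121655  0.20991077] [5.97186534e-01 8.02102389e-01 2.04676492e-05 1.88904453e-05] 14.0
```

View pics/s3.png

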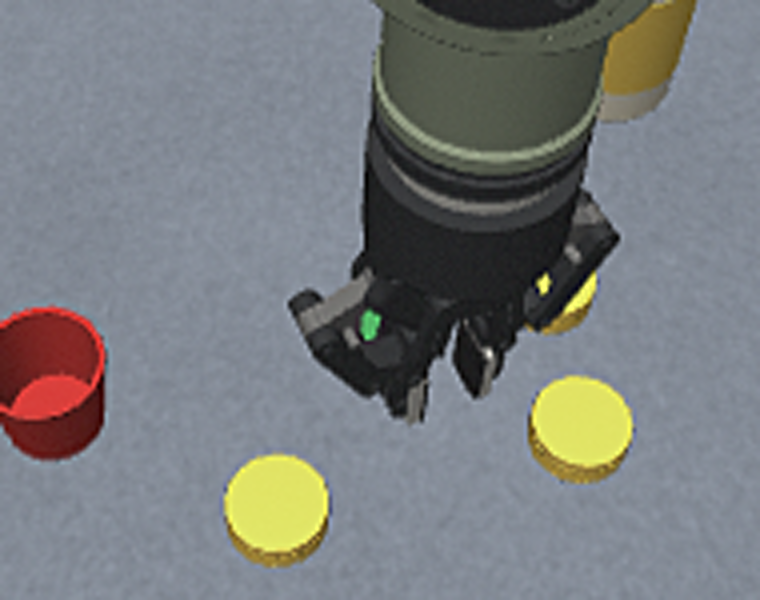

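The fingers are clear between the yellow tablets (about 400,400 and 480,390 in the crop), behind green. I'll lower and push.

{"method": "jog_arm", "body": {
  "moves": [
    {"tx":0,"ty":0,"tz":20,"ax":0,"ay":0,"az":0},
    {"tx":0,"ty":0,"tz":11,"ax":0,"ay":0,"az":0},
    {"tx":0,"ty":0,"tz":0,"ax":0,"ay":0,"az":0},
    {"tx":8,"ty":0,"tz":0,"ax":0,"ay":0,"az":0},
    {"tx":8,"ty":0,"tz":0,"ax":0,"ay":0,"az":0},
    {"tx":8,"ty":0,"tz":0,"ax":0,"ay":0,"az":0},
    {"tx":12,"ty":0,"tz":0,"ax":0,"ay":0,"az":0},
    {"tx":16,"ty":0,"tz":0,"ax":0,"ay":0,"az":0},
    {"tx":16,"ty":0,"tz":0,"ax":0,"ay":0,"az":0},
    {"tx":16,"ty":0,"tz":0,"ax":0,"ay":0,"az":0},
    {"tx":16,"ty":0,"tz":0,"ax":0,"ay":0,"az":0},
    {"tx":16,"ty":0,"tz":0,"ax":0,"ay":0,"az":0},
    {"tx":16,"ty":0,"tz":0,"ax":0,"ay":0,"az":0},
    {"tx":16,"ty":0,"tz":0,"ax":0,"ay":0,"az":0},
    {"tx":16,"ty":0,"tz":0,"ax":0,"ay":0,"az":0},
    {"tx":16,"ty":0,"tz":0,"ax":0,"ay":0,"az":0},
    {"tx":16,"ty":0,"tz":0,"ax":0,"ay":0,"az":0},
    {"tx":16,"ty":0,"tz":0,"ax":0,"ay":0,"az":0},
    {"tx":16,"ty":0,"tz":0,"ax":0,"ay":0,"az":0},
    {"tx":16,"ty":0,"tz":0,"ax":0,"ay":0,"az":0}
  ]
}}

```text
time: 16.05
ee_pos: [0.5719, -0.0068, 0.1787]
ee_rot: [0.598, 0.802, -0.0, 0.0]
ft_force: [-0.6, 0.1, 0.4]
grip_width: 0.288
finger_force: 0.3
```

{"method": "jog_arm", "body": {
  "moves": [
    {"tx":16,"ty":0,"tz":0,"ax":0,"ay":0,"az":0},
    {"tx":16,"ty":0,"tz":0,"ax":0,"ay":0,"az":0},
    {"tx":16,"ty":0,"tz":0,"ax":0,"ay":0,"az":0},
    {"tx":16,"ty":0,"tz":0,"ax":0,"ay":0,"az":0},
    {"tx":16,"ty":0,"tz":0,"ax":0,"ay":0,"az":0},
    {"tx":16,"ty":0,"tz":0,"ax":0,"ay":0,"az":0},
    {"tx":16,"ty":0,"tz":0,"ax":0,"ay":0,"az":0},
    {"tx":16,"ty":0,"tz":0,"ax":0,"ay":0,"az":0},
    {"tx":16,"ty":0,"tz":0,"ax":0,"ay":0,"az":0},
    {"tx":12,"ty":0,"tz":0,"ax":0,"ay":0,"az":0},
    {"tx":8,"ty":0,"tz":0,"ax":0,"ay":0,"az":0},
    {"tx":6,"ty":0,"tz":0,"ax":0,"ay":0,"az":0},
    {"tx":4,"ty":0,"tz":0,"ax":0,"ay":0,"az":0},
    {"tx":4,"ty":0,"tz":0,"ax":0,"ay":0,"az":0},
    {"tx":0,"ty":0,"tz":0,"ax":0,"ay":0,"az":0}
  ]
}}

```text
time: 17.55
ee_pos: [0.5214, 0.1627, 0.1786]
ee_rot: [0.598, 0.802, -0.0, -0.0]
ft_force: [-0.2, -1.0, -0.0]
grip_width: 0.294
finger_force: 0.0
```

{"method": "jog_arm", "body": {
  "moves": [
    {"tx":-15,"ty":0,"tz":0,"ax":0,"ay":0,"az":0},
    {"tx":-30,"ty":0,"tz":0,"ax":0,"ay":0,"az":0},
    {"tx":-40,"ty":0,"tz":0,"ax":0,"ay":0,"az":0},
    {"tx":-20,"ty":0,"tz":0,"ax":0,"ay":0,"az":0},
    {"tx":0,"ty":0,"tz":-30,"ax":0,"ay":0,"az":0},
    {"tx":0,"ty":0,"tz":-40,"ax":0,"ay":0,"az":0},
    {"tx":0,"ty":0,"tz":-40,"ax":0,"ay":0,"az":0},
    {"tx":-30,"ty":0,"tz":0,"ax":0,"ay":0,"az":0},
    {"tx":-30,"ty":0,"tz":0,"ax":0,"ay":0,"az":0},
    {"tx":-30,"ty":0,"tz":0,"ax":0,"ay":0,"az":0},
    {"tx":-30,"ty":0,"tz":0,"ax":0,"ay":0,"az":0},
    {"tx":0,"ty":0,"tz":0,"ax":0,"ay":0,"az":0},
    {"tx":0,"ty":0,"tz":0,"ax":0,"ay":0,"az":0}
  ]
}}

```text
time: 18.85
ee_pos: [0.5855, -0.0546, 0.2884]
ee_rot: [0.599, 0.801, -0.0, -0.0]
ft_force: [-0.5, 0.2, 0.1]
grip_width: 0.296
finger_force: 0.0
```

```bash
python3 find.py
python3 - <<'E'
from h import *
s=snapshot("top");cv2.imwrite("pics/t4.png",s["image"])
E
```

```text
top blue [ 91 190  21  21 343] [0.558 0.239] local [43. 92.]
top green [111 212  21  21 337] [0.511 0.192] local [-1. 42.]
top orange [ 87 231  21  21 354] [0.468 0.243] local [-47.  91.]
top red [294 232  25  26 442] [ 0.472 -0.214] local [ -18. -366.]
side green [197  99  17  13 111] [0.509 0.195] local [-4. 45.]
side orange [180  88  18  13 185] [0.471 0.24 ] local [-44.  88.]
side red [174 227  32  37 899] [ 0.472 -0.201] local [ -19. -353.]
[ 0.58537939 -0.05309764  0.2885167 ] [ 5.97640788e-01  8.01763878e-01 -1.26510939e-04 -3.95972597e-04] 18.95
```

View pics/t4.png

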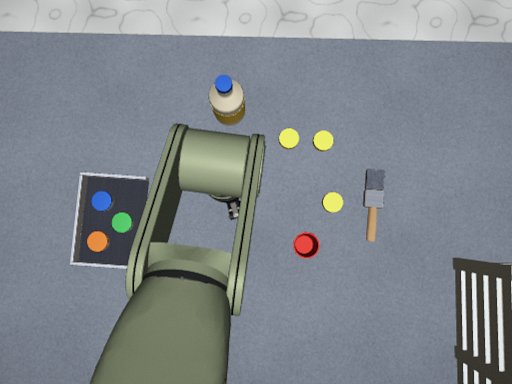

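All three tablets lie in the tray: blue at (101,201), green at (122,222) and orange at (97,241). The cup, bottle, brush and yellow discs are where they were.

```bash
python3 -c "from h import *;print(job_done())"
```

```text
the job is handed in; nothing more can be done
None
```

The blue, green and orange tablets were pushed flat and wholly inside the catch tray in about 19 s, nothing else was moved, and the job is handed in.

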